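Put the leather-cutting dies away on their storage pads

ROBOT

A 7-joint arm with a two-finger parallel gripper is mounted at the origin on the work surface. World frame = base frame: x ahead of the robot, y to its left, z up, the work surface at z = 0. Lengths are in mm, angles in rad, forces in N, time in s.
With the tool pointing down it reaches from about 350 to 900 mm from the base axis. Payload 8.1 kg.
Tool frame: the origin (TCP) lies at the very end of the fingers, on their centre line; the grasp point (between the pads) lies 19 mm behind it; z points along the fingers, y is the line along which they close (so a half turn about z gives the same grasp; the last joint's range is limited). The gripper opens to 85 mm and grips with 20 to 120 N. Pads are 22 mm wide; open, the fingers measure 114 mm over their backs; the gripper's body (76 mm by 85 mm) begins 54 mm behind the grasp point. The pads swing forward as they close: fully open they stand 13 mm farther back than shut.
Start: joints at [-1.301, 0.434, 0.025, 1.573, -0.012, 1.134, -0.075], TCP at [227.668, 582.073, 231.323] pointing down, gripper open.
Joint ranges: [-2.62, 2.62], [-0.44, 2.09], [-1.27, 1.32], [0.08, 2.57], [-1.32, 4.46], [0.12, 2], [-2.74, 2.74]. Speed limits (rad/s): [2.22, 2.22, 3.01, 3.01, 3.14, 3.14, 3.14].

INTERFACE

Orientations are given as a unit quaternion [w, x, y, z].
In Python, from bench import bot gives the robot as it stands. The module is installed in compiled form; this text tells all that it offers.
- The arm moves only by the shell command python3 -m jog 'ROWS' [FORCE]. ROWS is JSON, a list of rows, each an object of numbers: "dx", "dy", "dz": the shift along the tool's x, y, z scaled (see below); "rx", "ry", "rz": the turn, a rotation vector about the tool's x, y, z scaled (see below); "gripper": the opening, from -1 (shut) to 1 (fully open), so that 0 is half open. A call has 1 to 12 rows; each row shifts and turns the commanded pose from where the row before left it, along the tool's axes as they then stand; what a row does not reach is not made up. The controller multiplies each number of a shift by 0.15 m and each number of a turn by 120 degrees. A row lasts 1/12 s, in which the tool goes at most 41.7 mm and 7.16 degrees, less where a joint would pass 70% of its speed; a pose out of reach is approached as far as the arm can. A call with a number of a shift or a turn outside -1 to 1 is refused whole. A call with a gripper value outside its range is refused whole. The fingers move at their own pace and stop on an object; FORCE is the grip in N (left out, the last holds). Time passes only in rows, so rows that do not move let the fingers close. It gives the time, the measured TCP pose, the force, the opening and the grip force at its end, in the units of the state.
- bot.state(): the state, without advancing time (a new reading comes with each control period).
- bot.read_camera(name): name is "scene" or "side" or "wrist"; returns a dict with "frame" (480x640x3 uint8, red, green, blue), "depth" (480x640 float32, mm along the optical axis (not along the pixel's ray), 0 where there is no reading), "fx", "fy", "cx", "cy" (pixels), "world_to_cam" (4x4, takes a point from world to camera coordinates). Camera axes: x right, y up, looking along -z (the intrinsics and any distortion apply to the point x, -y, -z); pixel columns grow to the right and rows downward; lengths in mm; the calibration is good to about 2 mm. A picture is of the moment at which its call begins.
- bot.close_job(): hands the job in; it is judged then, once.
Trained networks look in a picture, given as the dict that the camera call returned (one of the last four; its "shot" number tells which), for a name from the list of things; names that differ only in an ending like _2 or _b are one class to them, and where a whole thing is asked for, a point or a joint stands for the part that bears it (a point fixed in the world has none). Each returns a list of dicts, best first, with "score" (0 to 1); they miss things now and then, are a little off and sometimes report something else, mostly with a low value. They report only what shows in the picture. A call takes as long as a camera call. They do not tell look-alikes from the thing itself.
- bot.find_in(target, picture): "point" ([column, row] in pixels, amid what is visible of it).
- bot.trace(target, picture): "mask" (480x640 bool, what is visible of it) and "point" ([column, row] in pixels, amid what is visible of it).
The state is a dict: "time_s": time; "joint_positions": joint angles; "qd": joint speeds; "tau": joint torques, N m; "tcp_pos": TCP position; "ee_rot": TCP orientation; "contact_force": force on the tool from outside, world axes, zero at the start; "wrist_torque": the same for the moment, N m; "grip_width": finger opening in mm; "grip_force": force on a finger pad.
Only numpy, scipy, OpenCV 4.12 (cv2) and the standard library are available. Lean on these libraries where they do the work, as an engineer would, in place of code of your own. Each camera call takes 0.05 s, during which the arm holds its last target. There are 200 camera calls.

TASK

Put the four steel cutting dies away: stand each one upright on the plywood pad whose black shape matches it in form and size, centred on that shape and turned to line up with it. Set each die down rather than dropping it, and leave the tape, tin, black case and wooden-handled tool on the bench where they are.

Things in the scene. Friction and masses are not known exactly. Their poses are not given: they have to be found in the camera images.
- die_big_center (a point): large round cutting die: a ring of bent steel strip, 60 mm outside diameter; 32 mm high, wall 4 mm, open inside but for a thin bar across, plain steel, 90 to 280 g. It stands upright, loose on the bench (top of bench at z = 0). The point is the die's centre, half-way up (16 mm above its lower edge); z up. Can be gripped across the outside from above in any direction.
- die_small_center (a point): small round cutting die: a ring of bent steel strip, 40 mm outside diameter; 32 mm high, wall 4 mm, open inside but for a thin bar across, plain steel, 90 to 280 g. It stands upright, loose on the bench (top of bench at z = 0). The point is the die's centre, half-way up (16 mm above its lower edge); z up. Can be gripped across the outside from above in any direction.
- die_rect_center (a point): rectangular cutting die: a frame of steel strip with square corners, 64 mm long (own x) by 46 mm wide (own y) outside; 32 mm high, wall 4 mm, open inside but for a thin bar across, plain steel, 90 to 280 g. It stands upright, loose on the bench (top of bench at z = 0). The point is the die's centre, half-way up (16 mm above its lower edge); z up. Can be gripped across the outside from above, across its own y.
- die_oblong_center (a point): oblong cutting die with straight sides and half-round ends, of bent steel strip, 80 mm long (own x) by 34 mm wide (own y) outside; 32 mm high, wall 4 mm, open inside but for a thin bar across, plain steel, 90 to 280 g. It stands upright, loose on the bench (top of bench at z = 0). The point is the die's centre, half-way up (16 mm above its lower edge); z up. Can be gripped across the outside from above, across its own y.
- pad_big: fixed plywood storage pad, 96 mm (own x) by 70 mm (own y) and 6 mm thick, lying flat on the bench, with a flush black shape painted at its centre: a round shape of 60 mm diameter. Origin at the centre of the pad's underside, at bench height; its flat top is 6 mm above; z up.
- pad_small: fixed plywood storage pad, 96 mm (own x) by 70 mm (own y) and 6 mm thick, lying flat on the bench, with a flush black shape painted at its centre: a round shape of 40 mm diameter. Origin at the centre of the pad's underside, at bench height; its flat top is 6 mm above; z up.
- pad_rect: fixed plywood storage pad, 96 mm (own x) by 70 mm (own y) and 6 mm thick, lying flat on the bench, with a flush black shape painted at its centre: a rectangle of 64 mm (own x) by 46 mm (own y). Origin at the centre of the pad's underside, at bench height; its flat top is 6 mm above; z up.
- pad_oblong: fixed plywood storage pad, 96 mm (own x) by 70 mm (own y) and 6 mm thick, lying flat on the bench, with a flush black shape painted at its centre: an oblong with half-round ends, 80 mm (own x) by 34 mm (own y). Origin at the centre of the pad's underside, at bench height; its flat top is 6 mm above; z up.
There are look-alikes about, which are no part of the job. What is shaped like the part that bears die_oblong_center but orange is not meant.

How it is judged (in metres and radians):
At the end, for the whole second after the job is handed in: Each die stands upright (within 0.12 rad) and at rest on the pad with its own shape, its centre within 12 mm of the pad's centre in plan; the rectangular and the oblong die lie along their shapes within 0.25 rad (either way round) (horizontal distance between die_big_center and pad_big below 0.012 m and height (world z) of die_big_center between 0.019 and 0.028 m and angle between each of die_big_center, die_small_center, die_rect_center, die_oblong_center's own z axis and vertical below 0.12 rad and linear speed of each of die_big, die_small, die_rect, die_oblong below 0.02 m/s and horizontal distance between die_small_center and pad_small below 0.012 m and height (world z) of die_small_center between 0.019 and 0.028 m and horizontal distance between die_rect_center and pad_rect below 0.012 m and height (world z) of die_rect_center between 0.019 and 0.028 m and angle between the x axis of die_rect_center and the x axis of pad_rect, either way round below 0.25 rad and horizontal distance between die_oblong_center and pad_oblong below 0.012 m and height (world z) of die_oblong_center between 0.019 and 0.028 m and angle between the x axis of die_oblong_center and the x axis of pad_oblong, either way round below 0.25 rad); the robot touches nothing.
It fails at once if a bystander (tape, tin, black case, wooden-handled tool) is pushed more than 30 mm from its place (distance of any of tape, tin, case, burnisher from where it was at the start of the episode above 0.03 m).
It fails at once if a die is dropped (falls free from more than about 30 mm) ((linear speed of die_big above 0.75 m/s and contact force between the fingers and die_big below 0.05 N) or (linear speed of die_small above 0.75 m/s and contact force between the fingers and die_small below 0.05 N) or (linear speed of die_rect above 0.75 m/s and contact force between the fingers and die_rect below 0.05 N) or (linear speed of die_oblong above 0.75 m/s and contact force between the fingers and die_oblong below 0.05 N)).
It also fails if it takes over 106 s, if anything falls off the work surface, if the arm or the gripper's body presses on something with over 40 N, if the wrist force passes 120 N, or if a joint passes its speed limit or range.

## Working session

There is one attempt and no reset: what is moved stays moved. The work goes in short steps, Python scripts to look and compute and a shell command to move; the robot and the scene stay as the last step left them, time stands still between calls to the robot, and variables do not carry over. Pictures are saved under pics/ and viewed, at most 14 in all, crops included, and the job is handed in when it is done.

```bash
mkdir -p pics
cat > h.py <<'E'
import numpy as np, cv2
from bench import bot
NAMES=["die_big_center","die_small_center","die_rect_center","die_oblong_center","pad_big","pad_small","pad_rect","pad_oblong"]
def world(p,mask):
    v,u=np.nonzero(mask); d=p["depth"][v,u]; k=d>0; u,v,d=u[k],v[k],d[k]
    c=np.stack([(u-p["cx"])/p["fx"]*d,-(v-p["cy"])/p["fy"]*d,-d,np.ones(len(d))])
    return (np.linalg.inv(p["world_to_cam"])@c)[:3].T
def save(p,n): cv2.imwrite("pics/"+n,p["frame"][:,:,::-1])
def rect(P):
    (c,s,a)=cv2.minAreaRect(P[:,:2].astype(np.float32))
    if s[0]<s[1]: s=s[::-1];a+=90
    return np.round(c,1),np.round(s,1),round((a+90)%180-90,1)
E
python3 - <<'E'
from h import *
s=bot.state();print(s)
for c in ["scene","side"]:
    p=bot.read_camera(c);save(p,c+"0.png");print(c,p.keys(),p["fx"])
    for n in NAMES:
        for r in bot.trace(n,p)[:3]:
            P=world(p,r["mask"])
            if len(P)<10: continue
            z=P[:,2];T=P[z>z.max()-6] if n[0]=='d' else P
            print(n,round(r["score"],2),np.round(r["point"]),len(P),rect(T),np.round(np.percentile(z,[5,50,95])))
E
```

```text
{'time_s': 0.0, 'joint_positions': array([-1.30059881,  0.43524076,  0.02496043,  1.57412559, -0.0116091 ,
        1.1340209 , -0.07508381]), 'qd': array([ 0.00128226, -0.00071799,  0.0017973 ,  0.00151124, -0.00086676,
        0.00141752, -0.00042569]), 'tau': array([-5.24726292e-04, -6.70454621e+01,  1.02471672e+00, -3.16210055e+01,
        1.54831633e-02,  1.21735959e-02,  4.83625411e-05]), 'tcp_pos': array([227.49080666, 581.55787071, 230.50377015]), 'ee_rot': array([-8.56506180e-05,  1.85343980e-01,  9.82673358e-01, -8.20336509e-04]), 'contact_force': array([-0.33894882,  0.77760897,  0.09237386]), 'wrist_torque': array([-0.02059242, -0.00385292,  0.03371538]), 'grip_force': 0.0, 'grip_width': 85.1797992158301}
scene dict_keys(['frame', 'depth', 'fx', 'fy', 'cx', 'cy', 'world_to_cam', 'shot']) 529.2376667378725
die_big_center 0.64 [308. 200.] 714 (array([463.4, 102.3]), array([60.5, 58.5]), -3.1) [ 1. 21. 32.]
die_rect_center 0.63 [149. 335.] 1483 (array([ 569.8, -334.9]), array([66.8, 46.9]), 5.5) [ 0. 21. 32.]
die_oblong_center 0.93 [283. 299.] 741 (array([ 658.2, -127.3]), ar
[... 1716 characters left out ...]
80.9]), 40.7) [2. 6. 9.]
pad_small 0.89 [314. 202.] 893 (array([656.4, 130.4]), array([100.1,  74.1]), -1.9) [3. 6. 9.]
pad_small 0.44 [249. 154.] 687 (array([551.9, 342.4]), array([98.4, 76.7]), -25.0) [ 3.  7. 10.]
pad_rect 0.62 [264. 291.] 1259 (array([462.4, -74.8]), array([95.7, 73.3]), -31.6) [3. 6. 9.]
pad_rect 0.59 [252. 152.] 689 (array([552.4, 342.7]), array([96.3, 78.3]), -26.6) [ 3.  7. 10.]
pad_oblong 0.86 [265. 290.] 1247 (array([462.6, -73.4]), array([96.3, 74.4]), -33.3) [3. 6. 9.]
pad_oblong 0.51 [241. 223.] 566 (array([463. , 103.6]), array([62.4, 58.8]), -89.5) [ 2. 22. 33.]
pad_oblong 0.26 [357. 274.] 736 (array([ 654.5, -119.5]), array([89.4, 54.5]), -64.6) [ 0. 21. 33.]
```

View pics/scene0.png

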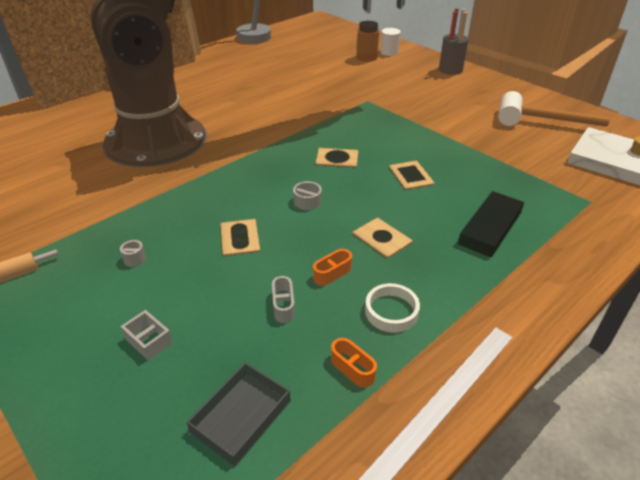

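View pics/side0.png

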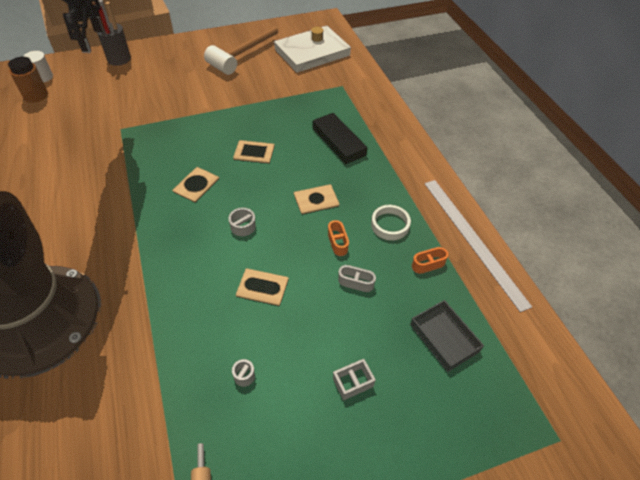

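Candidates for die_oblong in the scene picture: (283,299) grey, (332,267) orange and (353,362) orange. The grey one is meant, because the orange ones are excluded. I'll confirm it in a crop and measure the angles of the black shapes.

```bash
cat >> h.py <<'E'
def go(x,y,z,phi=None,step=0.2):
    "print shift in tool axes (units) from the measured pose, then the turn"
    from scipy.spatial.transform import Rotation as R
    s=bot.state();r=R.from_quat(np.roll(s["ee_rot"],-1));M=r.as_matrix()
    u=M.T@(np.array([x,y,z])-s["tcp_pos"])/150;n=max(1,int(np.ceil(np.linalg.norm(u)/step)))
    a=np.degrees(np.arctan2(M[1,1],M[0,1]));print("tot",u.round(3),"rows",n,"each",(u/n).round(3),"phi",a.round(1))
    if phi is not None:
        t=-((phi-a+90)%180-90);print("turn deg",t.round(1),"units",round(t/120,3),"q7",s["joint_positions"][6].round(2))
E
python3 - <<'E'
from h import *
p=bot.read_camera("side");q=bot.read_camera("scene")
crop=q["frame"][240:400,230:400,::-1];cv2.imwrite("pics/crop.png",cv2.resize(crop,None,fx=3,fy=3))
for c,uvs in ((p,[(195,184),(253,151),(316,198),(263,287)]),(q,[(338,157),(412,174),(382,237),(240,236)])):
  dark=(c["frame"].max(2)<60).astype(np.uint8)
  _,L=cv2.connectedComponents(dark)
  for u,v in uvs: print((u,v),rect(world(c,L==L[v,u])) if L[v,u] else None)
go(463,103,90)
E
```

```text
(195, 184) (array([382. , 272.5]), array([53.2, 50.5]), -29.3)
(253, 151) (array([551.3, 345.6]), array([57.8, 42.3]), -24.1)
(316, 198) (array([654.8, 133. ]), array([33.2, 29.6]), 71.1)
(263, 287) (array([461.3, -73. ]), array([72.3, 30.1]), -30.2)
(338, 157) (array([384. , 271.7]), array([49.2, 45.4]), 79.3)
(412, 174) (array([551.9, 342.6]), array([56.9, 36.2]), -25.3)
(382, 237) (array([654.3, 130.5]), array([31.6, 27.2]), 45.4)
(240, 236) (array([452.5, -68.1]), array([48.2, 25.6]), -34.3)
tot [-2.625 -2.403  0.942] rows 19 each [-0.138 -0.126  0.05 ] phi 68.6
```

View pics/crop.png

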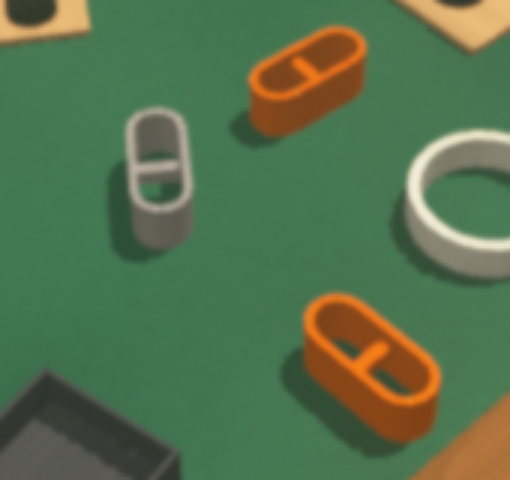

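The crop shows the plain steel oblong at (160,178), which is scene (283,299). The two other oblongs are orange and not meant. I start with the big die.

```bash
python3 -m jog '[{"dx":-0.138,"dy":-0.126,"dz":0.05,"gripper":1},{"dx":-0.138,"dy":-0.126,"dz":0.05},{"dx":-0.138,"dy":-0.126,"dz":0.05},{"dx":-0.138,"dy":-0.126,"dz":0.05},{"dx":-0.138,"dy":-0.126,"dz":0.05},{"dx":-0.138,"dy":-0.126,"dz":0.05},{"dx":-0.138,"dy":-0.126,"dz":0.05},{"dx":-0.138,"dy":-0.126,"dz":0.05},{"dx":-0.138,"dy":-0.126,"dz":0.05},{"dx":-0.138,"dy":-0.126,"dz":0.05}]' 40
python3 -m jog '[{"dx":-0.138,"dy":-0.126,"dz":0.05},{"dx":-0.138,"dy":-0.126,"dz":0.05},{"dx":-0.138,"dy":-0.126,"dz":0.05},{"dx":-0.138,"dy":-0.126,"dz":0.05},{"dx":-0.138,"dy":-0.126,"dz":0.05},{"dx":-0.138,"dy":-0.126,"dz":0.05},{"dx":-0.138,"dy":-0.126,"dz":0.05},{"dx":-0.138,"dy":-0.126,"dz":0.05},{"dx":-0.138,"dy":-0.126,"dz":0.05},{},{},{}]'
python3 - <<'E'
from h import *
p=bot.read_camera("wrist");save(p,"w1.png")
for r in bot.trace("die_big_center",p)[:2]:
    P=world(p,r["mask"]);print(r["score"],rect(P[P[:,2]>26]))
go(463,103,3)
E
```

```text
tot [-2.625 -2.403  1.522] rows 20 each [-0.131 -0.12   0.076] phi 68.6schema error: expected keys dx, dy, dz, rx, ry, rz, gripper
schema error: expected keys dx, dy, dz, rx, ry, rz, gripper
```

View pics/w1.png

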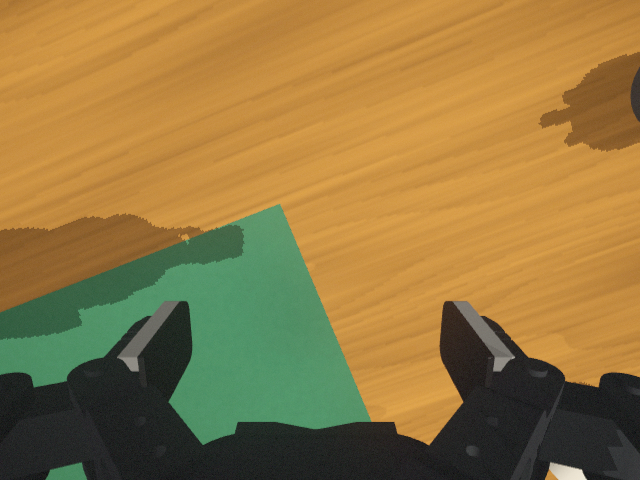

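The rows were refused because every key is needed, so the arm has not moved. The wrist view shows only the mat's corner. I'll retype the move with all keys and larger steps.

```bash
python3 -m jog '[{"dx":-0.175,"dy":-0.16,"dz":0.063,"rx":0,"ry":0,"rz":0,"gripper":1},{"dx":-0.175,"dy":-0.16,"dz":0.063,"rx":0,"ry":0,"rz":0,"gripper":1},{"dx":-0.175,"dy":-0.16,"dz":0.063,"rx":0,"ry":0,"rz":0,"gripper":1},{"dx":-0.175,"dy":-0.16,"dz":0.063,"rx":0,"ry":0,"rz":0,"gripper":1},{"dx":-0.175,"dy":-0.16,"dz":0.063,"rx":0,"ry":0,"rz":0,"gripper":1},{"dx":-0.175,"dy":-0.16,"dz":0.063,"rx":0,"ry":0,"rz":0,"gripper":1},{"dx":-0.175,"dy":-0.16,"dz":0.063,"rx":0,"ry":0,"rz":0,"gripper":1},{"dx":-0.175,"dy":-0.16,"dz":0.063,"rx":0,"ry":0,"rz":0,"gripper":1},{"dx":-0.175,"dy":-0.16,"dz":0.063,"rx":0,"ry":0,"rz":0,"gripper":1},{"dx":-0.175,"dy":-0.16,"dz":0.063,"rx":0,"ry":0,"rz":0,"gripper":1}]' 40
python3 -m jog '[{"dx":-0.175,"dy":-0.16,"dz":0.063,"rx":0,"ry":0,"rz":0,"gripper":1},{"dx":-0.175,"dy":-0.16,"dz":0.063,"rx":0,"ry":0,"rz":0,"gripper":1},{"dx":-0.175,"dy":-0.16,"dz":0.063,"rx":0,"ry":0,"rz":0,"gripper":1},{"dx":-0.175,"dy":-0.16,"dz":0.063,"rx":0,"ry":0,"rz":0,"gripper":1},{"dx":-0.175,"dy":-0.16,"dz":0.063,"rx":0,"ry":0,"rz":0,"gripper":1},{"dx":0,"dy":0,"dz":0,"rx":0,"ry":0,"rz":0,"gripper":1},{"dx":0,"dy":0,"dz":0,"rx":0,"ry":0,"rz":0,"gripper":1},{"dx":0,"dy":0,"dz":0,"rx":0,"ry":0,"rz":0,"gripper":1}]'
python3 - <<'E'
from h import *
p=bot.read_camera("wrist");save(p,"w2.png")
for r in bot.trace("die_big_center",p)[:2]:
    P=world(p,r["mask"]);print(r["score"],rect(P[P[:,2]>26]))
go(463,103,3)
E
```

```text
time_s: 1.93
tcp_pos: [385.3, 261.5, 136.7]
ee_rot: [0.0, 0.185, 0.983, 0.0]
contact_force: [0.3, -0.0, 0.4]
grip_width: 85.1
grip_force: 0.0
time_s: 2.6
tcp_pos: [463.2, 103.7, 89.6]
ee_rot: [-0.0, 0.186, 0.983, 0.0]
contact_force: [-0.4, 0.4, 0.5]
grip_width: 85.7
grip_force: 0.0
0.59 (array([460.7, 106.6]), array([59.3, 59. ]), 12.0)
tot [-0.004 -0.011  0.579] rows 3 each [-0.001 -0.004  0.193] phi 68.8
```

```bash
python3 -m jog '[{"dx":0.01,"dy":0,"dz":0.15,"rx":0,"ry":0,"rz":0,"gripper":1},{"dx":0,"dy":0,"dz":0.15,"rx":0,"ry":0,"rz":0,"gripper":1},{"dx":0,"dy":0,"dz":0.15,"rx":0,"ry":0,"rz":0,"gripper":1},{"dx":0,"dy":0,"dz":0.12,"rx":0,"ry":0,"rz":0,"gripper":1},{"dx":0,"dy":0,"dz":0,"rx":0,"ry":0,"rz":0,"gripper":1},{"dx":0,"dy":0,"dz":0,"rx":0,"ry":0,"rz":0,"gripper":-1},{"dx":0,"dy":0,"dz":0,"rx":0,"ry":0,"rz":0,"gripper":-1},{"dx":0,"dy":0,"dz":0,"rx":0,"ry":0,"rz":0,"gripper":-1},{"dx":0,"dy":0,"dz":0,"rx":0,"ry":0,"rz":0,"gripper":-1},{"dx":0,"dy":0,"dz":0,"rx":0,"ry":0,"rz":0,"gripper":-1},{"dx":0,"dy":0,"dz":0,"rx":0,"ry":0,"rz":0,"gripper":-1}]' 50
python3 -m jog '[{"dx":0,"dy":0,"dz":-0.1,"rx":0,"ry":0,"rz":0,"gripper":-1},{"dx":0,"dy":0,"dz":-0.1,"rx":0,"ry":0,"rz":0,"gripper":-1},{"dx":0,"dy":0,"dz":-0.1,"rx":0,"ry":0,"rz":0,"gripper":-1},{"dx":0,"dy":0,"dz":-0.1,"rx":0,"ry":0,"rz":0,"gripper":-1},{"dx":0,"dy":0,"dz":0,"rx":0,"ry":0,"rz":0,"gripper":-1}]'
python3 - <<'E'
from h import *
go(383,272,65)
p=bot.read_camera("wrist");save(p,"w3.png")
E
```

```text
time_s: 3.62
tcp_pos: [462.4, 104.8, 5.6]
ee_rot: [0.001, 0.185, 0.983, 0.001]
contact_force: [-2.1, 1.0, 7.4]
grip_width: 58.0
grip_force: 53.6
time_s: 4.03
tcp_pos: [463.6, 104.6, 67.2]
ee_rot: [0.002, 0.185, 0.983, 0.001]
contact_force: [-0.2, -0.1, -1.8]
grip_width: 58.4
grip_force: 55.1
tot [0.907 0.844 0.014] rows 7 each [0.13  0.121 0.002] phi 68.6
```

View pics/w3.png

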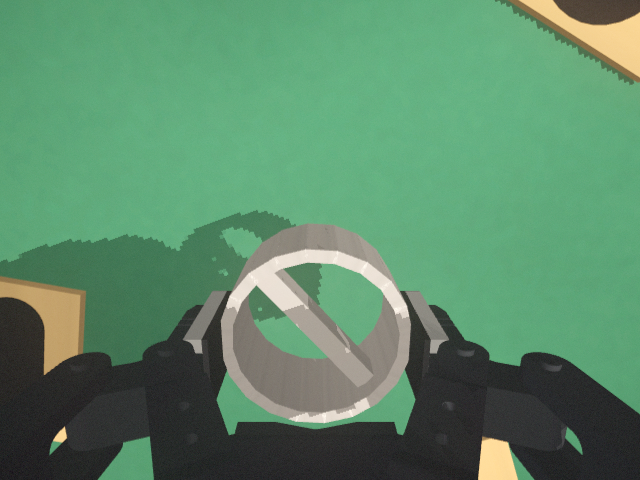

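The big die is held upright at pixel (316,330). I carry it to pad_big.

```bash
python3 -m jog '[{"dx":0.13,"dy":0.121,"dz":0,"rx":0,"ry":0,"rz":0,"gripper":-1},{"dx":0.13,"dy":0.121,"dz":0,"rx":0,"ry":0,"rz":0,"gripper":-1},{"dx":0.13,"dy":0.121,"dz":0,"rx":0,"ry":0,"rz":0,"gripper":-1},{"dx":0.13,"dy":0.121,"dz":0,"rx":0,"ry":0,"rz":0,"gripper":-1},{"dx":0.13,"dy":0.121,"dz":0,"rx":0,"ry":0,"rz":0,"gripper":-1},{"dx":0.13,"dy":0.121,"dz":0,"rx":0,"ry":0,"rz":0,"gripper":-1},{"dx":0.13,"dy":0.121,"dz":0,"rx":0,"ry":0,"rz":0,"gripper":-1},{"dx":0,"dy":0,"dz":0.1,"rx":0,"ry":0,"rz":0,"gripper":-1},{"dx":0,"dy":0,"dz":0.1,"rx":0,"ry":0,"rz":0,"gripper":-1},{"dx":0,"dy":0,"dz":0.08,"rx":0,"ry":0,"rz":0,"gripper":-1},{"dx":0,"dy":0,"dz":0,"rx":0,"ry":0,"rz":0,"gripper":-1},{"dx":0,"dy":0,"dz":0,"rx":0,"ry":0,"rz":0,"gripper":-1}]'
python3 - <<'E'
from h import *
go(383,272,10)
E
```

```text
time_s: 5.08
tcp_pos: [380.4, 271.4, 21.4]
ee_rot: [-0.001, 0.185, 0.983, -0.001]
contact_force: [-0.2, -0.0, -2.0]
grip_width: 58.0
grip_force: 55.0
tot [-0.015  0.01   0.076] rows 1 each [-0.015  0.01   0.076] phi 68.6
```

```bash
python3 -m jog '[{"dx":-0.015,"dy":0.01,"dz":0.03,"rx":0,"ry":0,"rz":0,"gripper":-1},{"dx":0,"dy":0,"dz":0.02,"rx":0,"ry":0,"rz":0,"gripper":-1},{"dx":0,"dy":0,"dz":0.02,"rx":0,"ry":0,"rz":0,"gripper":-1},{"dx":0,"dy":0,"dz":0,"rx":0,"ry":0,"rz":0,"gripper":-1},{"dx":0,"dy":0,"dz":0,"rx":0,"ry":0,"rz":0,"gripper":-1}]'
python3 - <<'E'
from h import *
p=bot.read_camera("side")
for r in bot.trace("die_big_center",p)[:1]:
    P=world(p,r["mask"]);z=P[:,2];print(r["score"],rect(P[z>z.max()-6]),np.percentile(z,[2,98]))
E
```

```text
time_s: 5.5
tcp_pos: [383.8, 272.6, 11.7]
ee_rot: [0.0, 0.186, 0.983, 0.0]
contact_force: [-0.1, 0.2, -2.2]
grip_width: 58.0
grip_force: 55.0
0.6 (array([391.6, 241.5]), array([13.6,  1.6]), 61.8) [ 3.06185393 69.81380099]
```

```bash
python3 -m jog '[{"dx":0,"dy":0,"dz":0.01,"rx":0,"ry":0,"rz":0,"gripper":-1},{"dx":0,"dy":0,"dz":0.005,"rx":0,"ry":0,"rz":0,"gripper":-1},{"dx":0,"dy":0,"dz":0,"rx":0,"ry":0,"rz":0,"gripper":-1},{"dx":0,"dy":0,"dz":0,"rx":0,"ry":0,"rz":0,"gripper":1},{"dx":0,"dy":0,"dz":0,"rx":0,"ry":0,"rz":0,"gripper":1},{"dx":0,"dy":0,"dz":0,"rx":0,"ry":0,"rz":0,"gripper":1},{"dx":0,"dy":0,"dz":0,"rx":0,"ry":0,"rz":0,"gripper":1},{"dx":0,"dy":0,"dz":-0.1,"rx":0,"ry":0,"rz":0,"gripper":1},{"dx":0,"dy":0,"dz":-0.2,"rx":0,"ry":0,"rz":0,"gripper":1},{"dx":0,"dy":0,"dz":-0.25,"rx":0,"ry":0,"rz":0,"gripper":1},{"dx":0,"dy":0,"dz":0,"rx":0,"ry":0,"rz":0,"gripper":1},{"dx":0,"dy":0,"dz":0,"rx":0,"ry":0,"rz":0,"gripper":1}]'
python3 - <<'E'
from h import *
p=bot.read_camera("wrist")
for r in bot.trace("die_big_center",p)[:1]:
    P=world(p,r["mask"]);z=P[:,2];print(r["score"],rect(P[z>z.max()-6]),np.percentile(z,[2,98]))
go(658.2,-126.5,90,51.6,.26)
E
```

```text
time_s: 6.6
tcp_pos: [384.7, 273.5, 93.4]
ee_rot: [0.001, 0.185, 0.983, 0.002]
contact_force: [-0.8, 0.0, 0.5]
grip_width: 85.3
grip_force: 0.0
0.68 (array([382.1, 274.1]), array([59.4, 59.3]), 83.8) [ 6.09653683 38.14717118]
tot [-2.675 -1.809  0.009] rows 13 each [-0.206 -0.139  0.001] phi 68.6
turn deg 17.0 units 0.142 q7 0.56
```

Big die is in place. Next the oblong.

```bash
python3 -m jog '[{"dx":-0.206,"dy":-0.139,"dz":0,"rx":0,"ry":0,"rz":0,"gripper":1},{"dx":-0.206,"dy":-0.139,"dz":0,"rx":0,"ry":0,"rz":0,"gripper":1},{"dx":-0.206,"dy":-0.139,"dz":0,"rx":0,"ry":0,"rz":0,"gripper":1},{"dx":-0.206,"dy":-0.139,"dz":0,"rx":0,"ry":0,"rz":0,"gripper":1},{"dx":-0.206,"dy":-0.139,"dz":0,"rx":0,"ry":0,"rz":0,"gripper":1},{"dx":-0.206,"dy":-0.139,"dz":0,"rx":0,"ry":0,"rz":0,"gripper":1},{"dx":-0.206,"dy":-0.139,"dz":0,"rx":0,"ry":0,"rz":0,"gripper":1},{"dx":-0.206,"dy":-0.139,"dz":0,"rx":0,"ry":0,"rz":0,"gripper":1},{"dx":-0.206,"dy":-0.139,"dz":0,"rx":0,"ry":0,"rz":0,"gripper":1},{"dx":-0.206,"dy":-0.139,"dz":0,"rx":0,"ry":0,"rz":0,"gripper":1},{"dx":-0.206,"dy":-0.139,"dz":0,"rx":0,"ry":0,"rz":0,"gripper":1},{"dx":-0.206,"dy":-0.139,"dz":0,"rx":0,"ry":0,"rz":0,"gripper":1}]'
python3 -m jog '[{"dx":-0.206,"dy":-0.139,"dz":0,"rx":0,"ry":0,"rz":0,"gripper":1},{"dx":0,"dy":0,"dz":0,"rx":0,"ry":0,"rz":0.047,"gripper":1},{"dx":0,"dy":0,"dz":0,"rx":0,"ry":0,"rz":0.047,"gripper":1},{"dx":0,"dy":0,"dz":0,"rx":0,"ry":0,"rz":0.047,"gripper":1},{"dx":0,"dy":0,"dz":0,"rx":0,"ry":0,"rz":0,"gripper":1},{"dx":0,"dy":0,"dz":0,"rx":0,"ry":0,"rz":0,"gripper":1}]'
python3 - <<'E'
from h import *
p=bot.read_camera("wrist");save(p,"w4.png")
for r in bot.trace("die_oblong_center",p)[:3]:
    P=world(p,r["mask"]);print(r["score"],np.round(r["point"]),rect(P[P[:,2]>26]),np.median(p["frame"][r["mask"]],0))
go(658.2,-126.5,3,51.6)
E
```

```text
time_s: 7.7
tcp_pos: [637.5, -97.2, 89.6]
ee_rot: [-0.002, 0.185, 0.983, -0.0]
contact_force: [1.4, 0.2, 0.3]
grip_width: 85.5
grip_force: 0.0
time_s: 8.2
tcp_pos: [658.1, -126.0, 90.0]
ee_rot: [-0.001, 0.326, 0.945, -0.001]
contact_force: [0.2, 1.1, -0.6]
grip_width: 85.7
grip_force: 0.0
0.96 [511. 105.] (array([657. ,  -7.6]), array([79.8, 34.6]), 85.7) [175.  98.   0.]
0.91 [314. 252.] (array([ 656.1, -123.7]), array([79.1, 34.1]), -36.2) [169. 163. 151.]
0.82 [441. 410.] (array([677. , -95.7]), array([33.8,  2.7]), -4.0) [170.  87.   0.]
tot [-0.002 -0.003  0.585] rows 3 each [-0.001 -0.001  0.195] phi 51.9
turn deg 0.3 units 0.003 q7 1.19
```

View pics/w4.png

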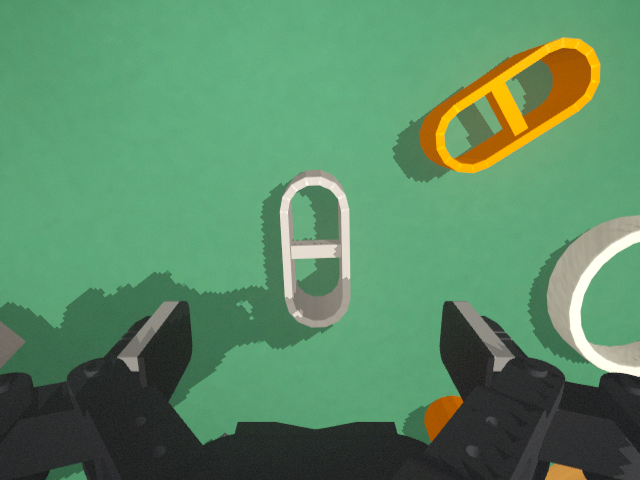

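The wrist view shows the steel oblong at (314,250), between the open fingers and parallel to them. The orange ones are clear of the fingers at (511,105) and (441,410). Grasp it.

```bash
python3 -m jog '[{"dx":0.01,"dy":0,"dz":0.15,"rx":0,"ry":0,"rz":0,"gripper":1},{"dx":0,"dy":0,"dz":0.15,"rx":0,"ry":0,"rz":0,"gripper":1},{"dx":0,"dy":0,"dz":0.15,"rx":0,"ry":0,"rz":0,"gripper":1},{"dx":0,"dy":0,"dz":0.12,"rx":0,"ry":0,"rz":0,"gripper":1},{"dx":0,"dy":0,"dz":0,"rx":0,"ry":0,"rz":0,"gripper":1},{"dx":0,"dy":0,"dz":0,"rx":0,"ry":0,"rz":0,"gripper":-1},{"dx":0,"dy":0,"dz":0,"rx":0,"ry":0,"rz":0,"gripper":-1},{"dx":0,"dy":0,"dz":0,"rx":0,"ry":0,"rz":0,"gripper":-1},{"dx":0,"dy":0,"dz":0,"rx":0,"ry":0,"rz":0,"gripper":-1},{"dx":0,"dy":0,"dz":0,"rx":0,"ry":0,"rz":0,"gripper":-1},{"dx":0,"dy":0,"dz":0,"rx":0,"ry":0,"rz":0,"gripper":-1},{"dx":0,"dy":0,"dz":0,"rx":0,"ry":0,"rz":0,"gripper":-1}]' 50
python3 -m jog '[{"dx":0,"dy":0,"dz":0,"rx":0,"ry":0,"rz":0,"gripper":-1},{"dx":0,"dy":0,"dz":0,"rx":0,"ry":0,"rz":0,"gripper":-1},{"dx":0,"dy":0,"dz":0,"rx":0,"ry":0,"rz":0,"gripper":-1}]'
python3 - <<'E'
from h import *
go(462,-74,65,58)
E
```

```text
time_s: 9.3
tcp_pos: [658.8, -125.5, 7.9]
ee_rot: [0.001, 0.328, 0.945, 0.0]
contact_force: [-0.4, 0.0, 6.9]
grip_width: 33.0
grip_force: 50.1
time_s: 9.55
tcp_pos: [658.8, -125.5, 8.0]
ee_rot: [0.001, 0.328, 0.945, 0.0]
contact_force: [-1.1, 0.3, 6.4]
grip_width: 33.2
grip_force: 50.1
tot [ 1.242 -0.543 -0.384] rows 8 each [ 0.155 -0.068 -0.048] phi 51.7
turn deg -6.3 units -0.052 q7 1.21
```

```bash
python3 -m jog '[{"dx":0,"dy":0,"dz":-0.1,"rx":0,"ry":0,"rz":0,"gripper":-1},{"dx":0,"dy":0,"dz":-0.15,"rx":0,"ry":0,"rz":0,"gripper":-1},{"dx":0,"dy":0,"dz":-0.15,"rx":0,"ry":0,"rz":0,"gripper":-1},{"dx":0.177,"dy":-0.078,"dz":0,"rx":0,"ry":0,"rz":0,"gripper":-1},{"dx":0.177,"dy":-0.078,"dz":0,"rx":0,"ry":0,"rz":0,"gripper":-1},{"dx":0.177,"dy":-0.078,"dz":0,"rx":0,"ry":0,"rz":0,"gripper":-1},{"dx":0.177,"dy":-0.078,"dz":0,"rx":0,"ry":0,"rz":0,"gripper":-1},{"dx":0.177,"dy":-0.078,"dz":0,"rx":0,"ry":0,"rz":0,"gripper":-1},{"dx":0.177,"dy":-0.078,"dz":0,"rx":0,"ry":0,"rz":0,"gripper":-1},{"dx":0.177,"dy":-0.078,"dz":0,"rx":0,"ry":0,"rz":0,"gripper":-1},{"dx":0,"dy":0,"dz":0,"rx":0,"ry":0,"rz":-0.052,"gripper":-1},{"dx":0,"dy":0,"dz":0,"rx":0,"ry":0,"rz":0,"gripper":-1}]'
python3 -m jog '[{"dx":0,"dy":0,"dz":0,"rx":0,"ry":0,"rz":0,"gripper":-1},{"dx":0,"dy":0,"dz":0,"rx":0,"ry":0,"rz":0,"gripper":-1}]'
python3 - <<'E'
from h import *
go(462,-74,16,58)
p=bot.read_camera("wrist");save(p,"w5.png")
for n in ("die_oblong_center","pad_oblong"):
  for r in bot.trace(n,p)[:1]:
    P=world(p,r["mask"]);z=P[:,2];print(n,r["score"],np.round(r["point"]),rect(P[z>z.max()-5] if n[0]=='d' else P),np.percentile(z,[2,98]))
E
```

```text
time_s: 10.55
tcp_pos: [459.7, -73.9, 66.9]
ee_rot: [-0.0, 0.273, 0.962, 0.0]
contact_force: [1.5, -1.0, -1.4]
grip_width: 33.4
grip_force: 49.4
time_s: 10.72
tcp_pos: [462.5, -74.7, 66.8]
ee_rot: [0.001, 0.277, 0.961, 0.0]
contact_force: [-0.0, 0.8, -2.0]
grip_width: 33.3
grip_force: 49.5
tot [0.006 0.002 0.339] rows 2 each [0.003 0.001 0.169] phi 57.8
turn deg -0.2 units -0.002 q7 1.22
die_oblong_center 0.71 [312. 326.] (array([459. , -71.7]), array([76.3, 33.9]), -31.1) [60.32358485 90.96024804]
pad_oblong 0.79 [317. 230.] (array([460. , -72.1]), array([95.8, 71. ]), -32.3) [3.81796463 6.81806543]
```

View pics/w5.png

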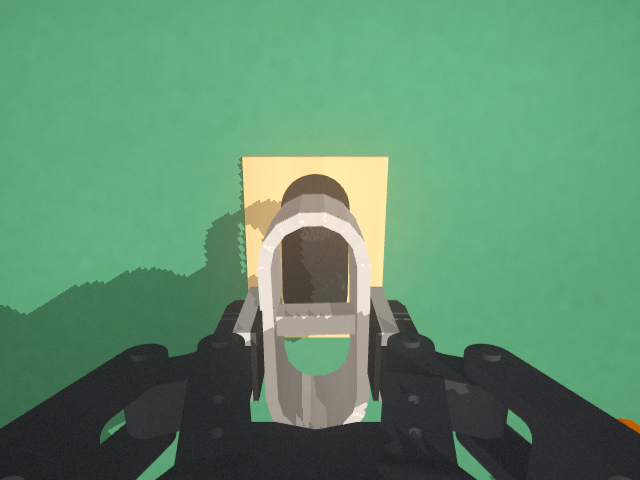

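The held oblong at (312,326) sits over pad_oblong at (317,230), aligned within about 1 mm. Its bottom is about 59 mm up, so I lower it 53 to 54 mm onto the pad and release.

```bash
python3 -m jog '[{"dx":0,"dy":0,"dz":0.12,"rx":0,"ry":0,"rz":0,"gripper":-1},{"dx":0,"dy":0,"dz":0.12,"rx":0,"ry":0,"rz":0,"gripper":-1},{"dx":0,"dy":0,"dz":0.07,"rx":0,"ry":0,"rz":0,"gripper":-1},{"dx":0,"dy":0,"dz":0.03,"rx":0,"ry":0,"rz":0,"gripper":-1},{"dx":0,"dy":0,"dz":0.02,"rx":0,"ry":0,"rz":0,"gripper":-1},{"dx":0,"dy":0,"dz":0,"rx":0,"ry":0,"rz":0,"gripper":-1},{"dx":0,"dy":0,"dz":0,"rx":0,"ry":0,"rz":0,"gripper":-1}]'
```

```text
time_s: 11.45
tcp_pos: [461.3, -74.6, 13.0]
ee_rot: [-0.0, 0.276, 0.961, 0.0]
contact_force: [-2.8, 0.7, 7.7]
grip_width: 33.1
grip_force: 49.1
```

Contact is felt, with 7.7 N upward. Release and rise.

```bash
python3 -m jog '[{"dx":0,"dy":0,"dz":0,"rx":0,"ry":0,"rz":0,"gripper":1},{"dx":0,"dy":0,"dz":0,"rx":0,"ry":0,"rz":0,"gripper":1},{"dx":0,"dy":0,"dz":0,"rx":0,"ry":0,"rz":0,"gripper":1},{"dx":0,"dy":0,"dz":0,"rx":0,"ry":0,"rz":0,"gripper":1},{"dx":0,"dy":0,"dz":0,"rx":0,"ry":0,"rz":0,"gripper":1},{"dx":0,"dy":0,"dz":-0.1,"rx":0,"ry":0,"rz":0,"gripper":1},{"dx":0,"dy":0,"dz":-0.2,"rx":0,"ry":0,"rz":0,"gripper":1},{"dx":0,"dy":0,"dz":-0.25,"rx":0,"ry":0,"rz":0,"gripper":1},{"dx":0,"dy":0,"dz":0,"rx":0,"ry":0,"rz":0,"gripper":1},{"dx":0,"dy":0,"dz":0,"rx":0,"ry":0,"rz":0,"gripper":1}]'
python3 - <<'E'
from h import *
p=bot.read_camera("wrist")
for r in bot.trace("die_oblong_center",p)[:1]:
    P=world(p,r["mask"]);z=P[:,2];print(r["score"],rect(P[z>z.max()-6]),np.percentile(z,[2,98]))
go(377,-256,90,20,.25)
E
```

```text
time_s: 12.28
tcp_pos: [462.7, -74.4, 96.6]
ee_rot: [0.002, 0.276, 0.961, 0.001]
contact_force: [0.8, 0.8, -0.4]
grip_width: 85.4
grip_force: 0.0
0.94 (array([670.2, -18.7]), array([18.7,  5.1]), 85.6) [17.49347969 31.2607208 ]
tot [-0.169 -1.324  0.03 ] rows 6 each [-0.028 -0.221  0.005] phi 58.0
turn deg 38.0 units 0.316 q7 1.21
```

```bash
python3 -m jog '[{"dx":-0.028,"dy":-0.221,"dz":0.005,"rx":0,"ry":0,"rz":0,"gripper":1},{"dx":-0.028,"dy":-0.221,"dz":0.005,"rx":0,"ry":0,"rz":0,"gripper":1},{"dx":-0.028,"dy":-0.221,"dz":0.005,"rx":0,"ry":0,"rz":0,"gripper":1},{"dx":-0.028,"dy":-0.221,"dz":0.005,"rx":0,"ry":0,"rz":0,"gripper":1},{"dx":-0.028,"dy":-0.221,"dz":0.005,"rx":0,"ry":0,"rz":0,"gripper":1},{"dx":-0.028,"dy":-0.221,"dz":0.005,"rx":0,"ry":0,"rz":0,"gripper":1},{"dx":0,"dy":0,"dz":0,"rx":0,"ry":0,"rz":0.053,"gripper":1},{"dx":0,"dy":0,"dz":0,"rx":0,"ry":0,"rz":0.053,"gripper":1},{"dx":0,"dy":0,"dz":0,"rx":0,"ry":0,"rz":0.053,"gripper":1},{"dx":0,"dy":0,"dz":0,"rx":0,"ry":0,"rz":0.053,"gripper":1},{"dx":0,"dy":0,"dz":0,"rx":0,"ry":0,"rz":0.053,"gripper":1},{"dx":0,"dy":0,"dz":0,"rx":0,"ry":0,"rz":0.053,"gripper":1}]'
python3 -m jog '[{"dx":0,"dy":0,"dz":0,"rx":0,"ry":0,"rz":0,"gripper":1},{"dx":0,"dy":0,"dz":0,"rx":0,"ry":0,"rz":0,"gripper":1}]'
python3 - <<'E'
from h import *
p=bot.read_camera("wrist")
for r in bot.trace("die_small_center",p)[:2]:
    P=world(p,r["mask"]);print(r["score"],np.round(r["point"]),rect(P[P[:,2]>26]))
go(377,-256,5,20)
p=bot.read_camera("side")
for r in bot.trace("die_oblong_center",p)[:3]:
    P=world(p,r["mask"]);z=P[:,2];print(r["score"],rect(P[z>z.max()-6]),np.percentile(z,[2,98]))
E
```

```text
time_s: 13.38
tcp_pos: [376.0, -256.1, 89.0]
ee_rot: [-0.001, 0.577, 0.816, -0.0]
contact_force: [0.8, 0.4, -0.6]
grip_width: 85.5
grip_force: 0.0
time_s: 13.55
tcp_pos: [376.4, -256.0, 89.3]
ee_rot: [-0.001, 0.574, 0.819, -0.0]
contact_force: [-0.8, -0.1, 0.1]
grip_width: 85.6
grip_force: 0.0
0.94 [313. 255.] (array([ 375.2, -254.6]), array([39.9, 39.8]), 50.5)
tot [-0.     0.003  0.565] rows 3 each [-0.     0.001  0.188] phi 20.0
turn deg 0.0 units 0.0 q7 1.12
0.84 (array([ 830.6, -131.1]), array([79.7, 37.4]), -0.9) [-0.41859966 33.96375533]
0.74 (array([657.4, -12.6]), array([73.6, 33.2]), 89.7) [ 1.51182152 33.88774723]
0.68 (array([471.4, -79.4]), array([56.5, 35.9]), -31.8) [ 3.90082513 39.69019661]
```

```bash
python3 -m jog '[{"dx":0.005,"dy":0,"dz":0.15,"rx":0,"ry":0,"rz":0,"gripper":1},{"dx":0,"dy":0,"dz":0.15,"rx":0,"ry":0,"rz":0,"gripper":1},{"dx":0,"dy":0,"dz":0.15,"rx":0,"ry":0,"rz":0,"gripper":1},{"dx":0,"dy":0,"dz":0.11,"rx":0,"ry":0,"rz":0,"gripper":1},{"dx":0,"dy":0,"dz":0,"rx":0,"ry":0,"rz":0,"gripper":1},{"dx":0,"dy":0,"dz":0,"rx":0,"ry":0,"rz":0,"gripper":-1},{"dx":0,"dy":0,"dz":0,"rx":0,"ry":0,"rz":0,"gripper":-1},{"dx":0,"dy":0,"dz":0,"rx":0,"ry":0,"rz":0,"gripper":-1},{"dx":0,"dy":0,"dz":0,"rx":0,"ry":0,"rz":0,"gripper":-1},{"dx":0,"dy":0,"dz":0,"rx":0,"ry":0,"rz":0,"gripper":-1},{"dx":0,"dy":0,"dz":0,"rx":0,"ry":0,"rz":0,"gripper":-1},{"dx":0,"dy":0,"dz":0,"rx":0,"ry":0,"rz":0,"gripper":-1}]' 50
python3 -m jog '[{"dx":0,"dy":0,"dz":0,"rx":0,"ry":0,"rz":0,"gripper":-1},{"dx":0,"dy":0,"dz":-0.1,"rx":0,"ry":0,"rz":0,"gripper":-1},{"dx":0,"dy":0,"dz":-0.2,"rx":0,"ry":0,"rz":0,"gripper":-1},{"dx":0,"dy":0,"dz":-0.2,"rx":0,"ry":0,"rz":0,"gripper":-1},{"dx":0,"dy":0,"dz":0,"rx":0,"ry":0,"rz":0,"gripper":-1},{"dx":0,"dy":0,"dz":0,"rx":0,"ry":0,"rz":0,"gripper":-1}]'
python3 - <<'E'
from h import *
go(655,130.5,80,None,.25)
E
```

```text
time_s: 14.75
tcp_pos: [377.4, -256.0, 7.5]
ee_rot: [0.001, 0.575, 0.818, 0.0]
contact_force: [-1.4, 0.8, 9.0]
grip_width: 38.5
grip_force: 49.1
time_s: 15.25
tcp_pos: [378.1, -256.0, 83.1]
ee_rot: [0.002, 0.575, 0.818, 0.001]
contact_force: [1.4, -0.8, -1.6]
grip_width: 38.2
grip_force: 51.3
tot [1.797 2.611 0.025] rows 13 each [0.138 0.201 0.002] phi 19.8
```

```bash
python3 -m jog '[{"dx":0.138,"dy":0.201,"dz":0,"rx":0,"ry":0,"rz":0,"gripper":-1},{"dx":0.138,"dy":0.201,"dz":0,"rx":0,"ry":0,"rz":0,"gripper":-1},{"dx":0.138,"dy":0.201,"dz":0,"rx":0,"ry":0,"rz":0,"gripper":-1},{"dx":0.138,"dy":0.201,"dz":0,"rx":0,"ry":0,"rz":0,"gripper":-1},{"dx":0.138,"dy":0.201,"dz":0,"rx":0,"ry":0,"rz":0,"gripper":-1},{"dx":0.138,"dy":0.201,"dz":0,"rx":0,"ry":0,"rz":0,"gripper":-1},{"dx":0.138,"dy":0.201,"dz":0,"rx":0,"ry":0,"rz":0,"gripper":-1},{"dx":0.138,"dy":0.201,"dz":0,"rx":0,"ry":0,"rz":0,"gripper":-1},{"dx":0.138,"dy":0.201,"dz":0,"rx":0,"ry":0,"rz":0,"gripper":-1},{"dx":0.138,"dy":0.201,"dz":0,"rx":0,"ry":0,"rz":0,"gripper":-1},{"dx":0.138,"dy":0.201,"dz":0,"rx":0,"ry":0,"rz":0,"gripper":-1},{"dx":0.138,"dy":0.201,"dz":0,"rx":0,"ry":0,"rz":0,"gripper":-1}]'
python3 -m jog '[{"dx":0.138,"dy":0.201,"dz":0,"rx":0,"ry":0,"rz":0,"gripper":-1},{"dx":0,"dy":0,"dz":0.1,"rx":0,"ry":0,"rz":0,"gripper":-1},{"dx":0,"dy":0,"dz":0,"rx":0,"ry":0,"rz":0,"gripper":-1},{"dx":0,"dy":0,"dz":0,"rx":0,"ry":0,"rz":0,"gripper":-1},{"dx":0,"dy":0,"dz":0,"rx":0,"ry":0,"rz":0,"gripper":-1}]'
python3 - <<'E'
from h import *
go(655,130.5,13)
p=bot.read_camera("wrist")
for n in ("die_small_center","pad_small"):
  for r in bot.trace(n,p)[:1]:
    P=world(p,r["mask"]);z=P[:,2];print(n,r["score"],np.round(r["point"]),rect(P[z>z.max()-5] if n[0]=='d' else P),np.percentile(z,[2,98]))
E
```

```text
time_s: 16.25
tcp_pos: [632.9, 102.4, 80.0]
ee_rot: [-0.001, 0.575, 0.818, -0.001]
contact_force: [0.0, -0.8, -0.9]
grip_width: 38.7
grip_force: 51.2
time_s: 16.67
tcp_pos: [653.6, 128.8, 65.8]
ee_rot: [-0.0, 0.576, 0.818, -0.001]
contact_force: [-0.2, -0.5, -2.1]
grip_width: 38.4
grip_force: 51.2
tot [0.008 0.013 0.352] rows 2 each [0.004 0.006 0.176] phi 19.7
die_small_center 0.85 [316. 326.] (array([653.3, 130.8]), array([40.6, 38.4]), -72.8) [58.75352904 90.04619747]
pad_small 0.94 [305. 230.] (array([653.7, 132.4]), array([98.4, 70.5]), -1.7) [3.66871805 6.62372111]
```

```bash
python3 -m jog '[{"dx":0.008,"dy":0.01,"dz":0.12,"rx":0,"ry":0,"rz":0,"gripper":-1},{"dx":0,"dy":0,"dz":0.12,"rx":0,"ry":0,"rz":0,"gripper":-1},{"dx":0,"dy":0,"dz":0.07,"rx":0,"ry":0,"rz":0,"gripper":-1},{"dx":0,"dy":0,"dz":0.03,"rx":0,"ry":0,"rz":0,"gripper":-1},{"dx":0,"dy":0,"dz":0.015,"rx":0,"ry":0,"rz":0,"gripper":-1},{"dx":0,"dy":0,"dz":0,"rx":0,"ry":0,"rz":0,"gripper":-1},{"dx":0,"dy":0,"dz":0,"rx":0,"ry":0,"rz":0,"gripper":-1}]'
```

```text
time_s: 17.4
tcp_pos: [655.9, 131.6, 14.0]
ee_rot: [0.0, 0.575, 0.818, 0.0]
contact_force: [-0.4, -0.5, -0.2]
grip_width: 38.1
grip_force: 51.3
```

```bash
python3 -m jog '[{"dx":0,"dy":0,"dz":0.005,"rx":0,"ry":0,"rz":0,"gripper":-1},{"dx":0,"dy":0,"dz":0,"rx":0,"ry":0,"rz":0,"gripper":1},{"dx":0,"dy":0,"dz":0,"rx":0,"ry":0,"rz":0,"gripper":1},{"dx":0,"dy":0,"dz":0,"rx":0,"ry":0,"rz":0,"gripper":1},{"dx":0,"dy":0,"dz":0,"rx":0,"ry":0,"rz":0,"gripper":1},{"dx":0,"dy":0,"dz":0,"rx":0,"ry":0,"rz":0,"gripper":1},{"dx":0,"dy":0,"dz":-0.1,"rx":0,"ry":0,"rz":0,"gripper":1},{"dx":0,"dy":0,"dz":-0.2,"rx":0,"ry":0,"rz":0,"gripper":1},{"dx":0,"dy":0,"dz":-0.25,"rx":0,"ry":0,"rz":0,"gripper":1},{"dx":0,"dy":0,"dz":0,"rx":0,"ry":0,"rz":0,"gripper":1},{"dx":0,"dy":0,"dz":0,"rx":0,"ry":0,"rz":0,"gripper":1}]'
python3 - <<'E'
from h import *
p=bot.read_camera("wrist")
for r in bot.trace("die_small_center",p)[:1]:
    P=world(p,r["mask"]);z=P[:,2];print(r["score"],rect(P[z>z.max()-6]),np.percentile(z,[2,98]))
go(570,-334,90,-84,.26)
E
```

```text
time_s: 18.32
tcp_pos: [657.1, 132.1, 97.3]
ee_rot: [0.002, 0.575, 0.818, 0.002]
contact_force: [-0.2, 0.7, -0.4]
grip_width: 85.4
grip_force: 0.0
0.59 (array([655.5, 133.8]), array([40. , 39.4]), -69.1) [ 6.57362978 38.09976201]
tot [-2.731 -1.586  0.029] rows 13 each [-0.21  -0.122  0.002] phi 19.8
turn deg -76.2 units -0.635 q7 0.36
```

Small die is in place. Next the rectangle: I move over, then turn, watching joint 7.

```bash
python3 -m jog '[{"dx":-0.228,"dy":-0.132,"dz":0.002,"rx":0,"ry":0,"rz":0,"gripper":1},{"dx":-0.228,"dy":-0.132,"dz":0.002,"rx":0,"ry":0,"rz":0,"gripper":1},{"dx":-0.228,"dy":-0.132,"dz":0.002,"rx":0,"ry":0,"rz":0,"gripper":1},{"dx":-0.228,"dy":-0.132,"dz":0.002,"rx":0,"ry":0,"rz":0,"gripper":1},{"dx":-0.228,"dy":-0.132,"dz":0.002,"rx":0,"ry":0,"rz":0,"gripper":1},{"dx":-0.228,"dy":-0.132,"dz":0.002,"rx":0,"ry":0,"rz":0,"gripper":1},{"dx":-0.228,"dy":-0.132,"dz":0.002,"rx":0,"ry":0,"rz":0,"gripper":1},{"dx":-0.228,"dy":-0.132,"dz":0.002,"rx":0,"ry":0,"rz":0,"gripper":1},{"dx":-0.228,"dy":-0.132,"dz":0.002,"rx":0,"ry":0,"rz":0,"gripper":1},{"dx":-0.228,"dy":-0.132,"dz":0.002,"rx":0,"ry":0,"rz":0,"gripper":1},{"dx":-0.228,"dy":-0.132,"dz":0.002,"rx":0,"ry":0,"rz":0,"gripper":1},{"dx":-0.228,"dy":-0.132,"dz":0.002,"rx":0,"ry":0,"rz":0,"gripper":1}]'
python3 -m jog '[{"dx":0,"dy":0,"dz":0,"rx":0,"ry":0,"rz":-0.058,"gripper":1},{"dx":0,"dy":0,"dz":0,"rx":0,"ry":0,"rz":-0.058,"gripper":1},{"dx":0,"dy":0,"dz":0,"rx":0,"ry":0,"rz":-0.058,"gripper":1},{"dx":0,"dy":0,"dz":0,"rx":0,"ry":0,"rz":-0.058,"gripper":1},{"dx":0,"dy":0,"dz":0,"rx":0,"ry":0,"rz":-0.058,"gripper":1}]'
python3 - <<'E'
from h import *
go(570,-334,90,-84,.26)
p=bot.read_camera("wrist")
for r in bot.trace("die_rect_center",p)[:1]:
    P=world(p,r["mask"]);z=P[:,2];print(r["score"],np.round(r["point"]),rect(P[z>26]))
E
```

```text
time_s: 19.42
tcp_pos: [569.4, -335.9, 89.5]
ee_rot: [-0.001, 0.575, 0.818, -0.0]
contact_force: [0.1, -0.1, -0.0]
grip_width: 85.3
grip_force: 0.0
time_s: 19.83
tcp_pos: [569.9, -334.2, 89.4]
ee_rot: [-0.001, 0.301, 0.954, 0.0]
contact_force: [0.6, -0.6, 1.5]
grip_width: 85.7
grip_force: 0.0
tot [ 0.     0.002 -0.004] rows 1 each [ 0.     0.002 -0.004] phi 54.9
turn deg -41.1 units -0.342 q7 1.59
0.66 [317. 257.] (array([ 567.7, -331.9]), array([64.3, 46.5]), 5.6)
```

```bash
python3 -m jog '[{"dx":0,"dy":0,"dz":0,"rx":0,"ry":0,"rz":-0.057,"gripper":1},{"dx":0,"dy":0,"dz":0,"rx":0,"ry":0,"rz":-0.057,"gripper":1},{"dx":0,"dy":0,"dz":0,"rx":0,"ry":0,"rz":-0.057,"gripper":1},{"dx":0,"dy":0,"dz":0,"rx":0,"ry":0,"rz":-0.057,"gripper":1},{"dx":0,"dy":0,"dz":0,"rx":0,"ry":0,"rz":-0.057,"gripper":1},{"dx":0,"dy":0,"dz":0,"rx":0,"ry":0,"rz":-0.057,"gripper":1},{"dx":0,"dy":0,"dz":0,"rx":0,"ry":0,"rz":0,"gripper":1},{"dx":0,"dy":0,"dz":0,"rx":0,"ry":0,"rz":0,"gripper":1}]'
python3 - <<'E'
from h import *
go(569,-333,5,-84,.26)
p=bot.read_camera("wrist");save(p,"w6.png")
for r in bot.trace("die_rect_center",p)[:1]:
    P=world(p,r["mask"]);z=P[:,2];print(r["score"],np.round(r["point"]),rect(P[z>26]))
E
```

```text
time_s: 20.6
tcp_pos: [570.3, -334.5, 90.3]
ee_rot: [-0.001, -0.046, 0.999, 0.001]
contact_force: [0.5, -0.1, -0.4]
grip_width: 85.6
grip_force: 0.0
tot [0.007 0.01  0.569] rows 3 each [0.002 0.003 0.19 ] phi 95.3
turn deg -0.7 units -0.006 q7 2.17
0.67 [321. 252.] (array([ 567.6, -331.8]), array([64.4, 46.2]), 5.6)
```

View pics/w6.png

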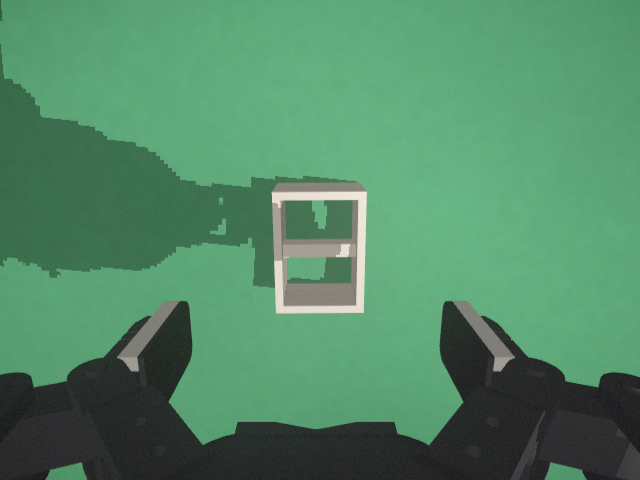

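The rectangular die is at (320,250), square between the fingers. Grasp and lift.

```bash
python3 -m jog '[{"dx":0.01,"dy":0.01,"dz":0.15,"rx":0,"ry":0,"rz":0,"gripper":1},{"dx":0,"dy":0,"dz":0.15,"rx":0,"ry":0,"rz":0,"gripper":1},{"dx":0,"dy":0,"dz":0.15,"rx":0,"ry":0,"rz":0,"gripper":1},{"dx":0,"dy":0,"dz":0.12,"rx":0,"ry":0,"rz":0,"gripper":1},{"dx":0,"dy":0,"dz":0,"rx":0,"ry":0,"rz":0,"gripper":1},{"dx":0,"dy":0,"dz":0,"rx":0,"ry":0,"rz":0,"gripper":-1},{"dx":0,"dy":0,"dz":0,"rx":0,"ry":0,"rz":0,"gripper":-1},{"dx":0,"dy":0,"dz":0,"rx":0,"ry":0,"rz":0,"gripper":-1},{"dx":0,"dy":0,"dz":0,"rx":0,"ry":0,"rz":0,"gripper":-1},{"dx":0,"dy":0,"dz":0,"rx":0,"ry":0,"rz":0,"gripper":-1},{"dx":0,"dy":0,"dz":0,"rx":0,"ry":0,"rz":0,"gripper":-1},{"dx":0,"dy":0,"dz":0,"rx":0,"ry":0,"rz":0,"gripper":-1}]' 50
python3 -m jog '[{"dx":0,"dy":0,"dz":0,"rx":0,"ry":0,"rz":0,"gripper":-1},{"dx":0,"dy":0,"dz":-0.1,"rx":0,"ry":0,"rz":0,"gripper":-1},{"dx":0,"dy":0,"dz":-0.2,"rx":0,"ry":0,"rz":0,"gripper":-1},{"dx":0,"dy":0,"dz":-0.2,"rx":0,"ry":0,"rz":0,"gripper":-1},{"dx":0,"dy":0,"dz":0,"rx":0,"ry":0,"rz":0,"gripper":-1},{"dx":0,"dy":0,"dz":0,"rx":0,"ry":0,"rz":0,"gripper":-1}]'
python3 - <<'E'
from h import *
go(551,343.5,80,64.5,.26)
E
```

```text
time_s: 21.7
tcp_pos: [570.3, -334.0, 7.5]
ee_rot: [0.001, -0.049, 0.999, -0.001]
contact_force: [-0.9, 0.1, 7.3]
grip_width: 45.3
grip_force: 52.2
time_s: 22.2
tcp_pos: [570.6, -334.1, 83.2]
ee_rot: [0.002, -0.049, 0.999, -0.001]
contact_force: [-0.9, 0.0, -1.5]
grip_width: 44.9
grip_force: 51.7
tot [-0.312  4.509  0.012] rows 18 each [-0.017  0.25   0.001] phi 95.6
turn deg 31.1 units 0.259 q7 2.17
```

```bash
python3 -m jog '[{"dx":-0.017,"dy":0.25,"dz":0,"rx":0,"ry":0,"rz":0,"gripper":-1},{"dx":-0.017,"dy":0.25,"dz":0,"rx":0,"ry":0,"rz":0,"gripper":-1},{"dx":-0.017,"dy":0.25,"dz":0,"rx":0,"ry":0,"rz":0,"gripper":-1},{"dx":-0.017,"dy":0.25,"dz":0,"rx":0,"ry":0,"rz":0,"gripper":-1},{"dx":-0.017,"dy":0.25,"dz":0,"rx":0,"ry":0,"rz":0,"gripper":-1},{"dx":-0.017,"dy":0.25,"dz":0,"rx":0,"ry":0,"rz":0,"gripper":-1},{"dx":-0.017,"dy":0.25,"dz":0,"rx":0,"ry":0,"rz":0,"gripper":-1},{"dx":-0.017,"dy":0.25,"dz":0,"rx":0,"ry":0,"rz":0,"gripper":-1},{"dx":-0.017,"dy":0.25,"dz":0,"rx":0,"ry":0,"rz":0,"gripper":-1},{"dx":-0.017,"dy":0.25,"dz":0,"rx":0,"ry":0,"rz":0,"gripper":-1},{"dx":-0.017,"dy":0.25,"dz":0,"rx":0,"ry":0,"rz":0,"gripper":-1},{"dx":-0.017,"dy":0.25,"dz":0,"rx":0,"ry":0,"rz":0,"gripper":-1}]'
python3 -m jog '[{"dx":-0.017,"dy":0.25,"dz":0,"rx":0,"ry":0,"rz":0,"gripper":-1},{"dx":-0.017,"dy":0.25,"dz":0,"rx":0,"ry":0,"rz":0,"gripper":-1},{"dx":-0.017,"dy":0.25,"dz":0,"rx":0,"ry":0,"rz":0,"gripper":-1},{"dx":-0.017,"dy":0.25,"dz":0,"rx":0,"ry":0,"rz":0,"gripper":-1},{"dx":-0.017,"dy":0.25,"dz":0,"rx":0,"ry":0,"rz":0,"gripper":-1},{"dx":-0.017,"dy":0.25,"dz":0,"rx":0,"ry":0,"rz":0,"gripper":-1},{"dx":0,"dy":0,"dz":0,"rx":0,"ry":0,"rz":0.052,"gripper":-1},{"dx":0,"dy":0,"dz":0,"rx":0,"ry":0,"rz":0.052,"gripper":-1},{"dx":0,"dy":0,"dz":0,"rx":0,"ry":0,"rz":0.052,"gripper":-1},{"dx":0,"dy":0,"dz":0,"rx":0,"ry":0,"rz":0.052,"gripper":-1},{"dx":0,"dy":0,"dz":0,"rx":0,"ry":0,"rz":0.052,"gripper":-1},{"dx":0,"dy":0,"dz":0,"rx":0,"ry":0,"rz":0,"gripper":-1}]'
python3 -m jog '[{"dx":0,"dy":0,"dz":0.1,"rx":0,"ry":0,"rz":0,"gripper":-1},{"dx":0,"dy":0,"dz":0,"rx":0,"ry":0,"rz":0,"gripper":-1},{"dx":0,"dy":0,"dz":0,"rx":0,"ry":0,"rz":0,"gripper":-1}]'
python3 - <<'E'
from h import *
go(551,343.5,13,64.5)
p=bot.read_camera("wrist");save(p,"w7.png")
for n in ("die_rect_center","pad_rect"):
  for r in bot.trace(n,p)[:1]:
    P=world(p,r["mask"]);z=P[:,2];print(n,r["score"],np.round(r["point"]),rect(P[z>z.max()-5] if n[0]=='d' else P),np.percentile(z,[2,98]))
E
```

```text
time_s: 23.2
tcp_pos: [554.2, 119.0, 79.8]
ee_rot: [-0.001, -0.049, 0.999, -0.0]
contact_force: [0.4, -0.1, -1.0]
grip_width: 44.9
grip_force: 51.7
time_s: 24.2
tcp_pos: [547.6, 342.6, 79.4]
ee_rot: [-0.001, 0.224, 0.975, -0.001]
contact_force: [-0.5, 0.0, -1.8]
grip_width: 44.9
grip_force: 51.8
time_s: 24.45
tcp_pos: [547.5, 342.2, 64.5]
ee_rot: [-0.001, 0.22, 0.975, -0.001]
contact_force: [-0.5, 0.4, -1.3]
grip_width: 45.2
grip_force: 51.7
tot [-0.018  0.019  0.344] rows 2 each [-0.009  0.009  0.172] phi 64.6
turn deg 0.1 units 0.001 q7 0.63
die_rect_center 0.67 [314. 325.] (array([545.7, 343.9]), array([65.6, 46.4]), -25.7) [57.8513081  89.03661104]
pad_rect 0.83 [319. 212.] (array([550.7, 344.4]), array([99.8, 71.3]), -26.2) [3.72117446 7.02287424]
```

View pics/w7.png

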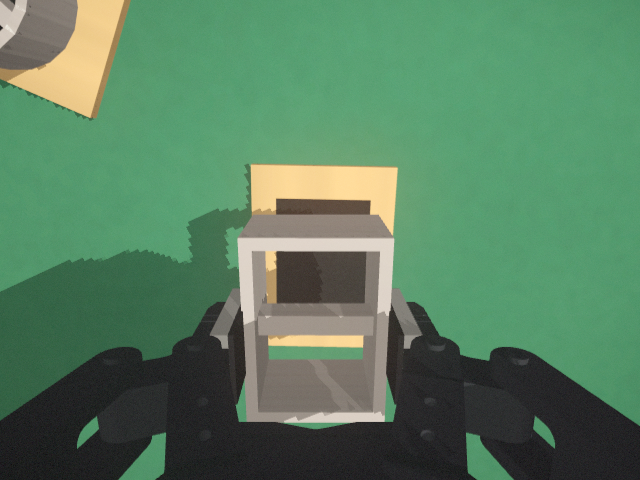

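The held rectangle at (314,325) is aligned over pad_rect at (319,212) but about 5 mm off. I correct that and lower it.

```bash
python3 -m jog '[{"dx":-0.028,"dy":0.017,"dz":0.1,"rx":0,"ry":0,"rz":0,"gripper":-1},{"dx":0,"dy":0,"dz":0.12,"rx":0,"ry":0,"rz":0,"gripper":-1},{"dx":0,"dy":0,"dz":0.07,"rx":0,"ry":0,"rz":0,"gripper":-1},{"dx":0,"dy":0,"dz":0.03,"rx":0,"ry":0,"rz":0,"gripper":-1},{"dx":0,"dy":0,"dz":0.02,"rx":0,"ry":0,"rz":0,"gripper":-1},{"dx":0,"dy":0,"dz":0,"rx":0,"ry":0,"rz":0,"gripper":-1},{"dx":0,"dy":0,"dz":0,"rx":0,"ry":0,"rz":0,"gripper":-1}]'
```

```text
time_s: 25.18
tcp_pos: [553.9, 343.5, 15.1]
ee_rot: [0.0, 0.221, 0.975, 0.0]
contact_force: [-0.4, 0.4, -1.9]
grip_width: 44.9
grip_force: 51.8
```

```bash
python3 -m jog '[{"dx":0.006,"dy":0,"dz":0.01,"rx":0,"ry":0,"rz":0,"gripper":-1},{"dx":0,"dy":0,"dz":0.005,"rx":0,"ry":0,"rz":0,"gripper":-1},{"dx":0,"dy":0,"dz":0,"rx":0,"ry":0,"rz":0,"gripper":-1}]'
```

```text
time_s: 25.43
tcp_pos: [553.1, 344.2, 13.5]
ee_rot: [0.0, 0.221, 0.975, 0.001]
contact_force: [-1.6, -1.1, 3.8]
grip_width: 45.1
grip_force: 52.3
```

Contact is made. Release, rise, move clear and check all four.

```bash
python3 -m jog '[{"dx":0,"dy":0,"dz":0,"rx":0,"ry":0,"rz":0,"gripper":1},{"dx":0,"dy":0,"dz":0,"rx":0,"ry":0,"rz":0,"gripper":1},{"dx":0,"dy":0,"dz":0,"rx":0,"ry":0,"rz":0,"gripper":1},{"dx":0,"dy":0,"dz":0,"rx":0,"ry":0,"rz":0,"gripper":1},{"dx":0,"dy":0,"dz":0,"rx":0,"ry":0,"rz":0,"gripper":1},{"dx":0,"dy":0,"dz":-0.1,"rx":0,"ry":0,"rz":0,"gripper":1},{"dx":0,"dy":0,"dz":-0.2,"rx":0,"ry":0,"rz":0,"gripper":1},{"dx":0,"dy":0,"dz":-0.25,"rx":0,"ry":0,"rz":0,"gripper":1},{"dx":0.12,"dy":0,"dz":-0.22,"rx":0,"ry":0,"rz":0,"gripper":1},{"dx":0.12,"dy":0.15,"dz":-0.16,"rx":0,"ry":0,"rz":0,"gripper":1},{"dx":0.15,"dy":0.2,"dz":-0.05,"rx":0,"ry":0,"rz":0,"gripper":1},{"dx":0.15,"dy":0.2,"dz":0,"rx":0,"ry":0,"rz":0,"gripper":1}]'
python3 -m jog '[{"dx":0.15,"dy":0.2,"dz":0,"rx":0,"ry":0,"rz":0,"gripper":1},{"dx":0.15,"dy":0.2,"dz":0,"rx":0,"ry":0,"rz":0,"gripper":1},{"dx":0.15,"dy":0.2,"dz":0,"rx":0,"ry":0,"rz":0,"gripper":1},{"dx":0.15,"dy":0.2,"dz":0,"rx":0,"ry":0,"rz":0,"gripper":1},{"dx":0.2,"dy":0,"dz":0,"rx":0,"ry":0,"rz":0,"gripper":1},{"dx":0.2,"dy":0,"dz":0,"rx":0,"ry":0,"rz":0,"gripper":1},{"dx":0,"dy":0,"dz":0,"rx":0,"ry":0,"rz":0,"gripper":1},{"dx":0,"dy":0,"dz":0,"rx":0,"ry":0,"rz":0,"gripper":1}]'
python3 - <<'E'
from h import *
for c in ("side","scene"):
  p=bot.read_camera(c);save(p,c+"9.png")
  for n in NAMES[:4]:
   for r in bot.trace(n,p)[:3]:
    P=world(p,r["mask"]);z=P[:,2];print(n,round(r["score"],2),rect(P[z>32]) if (z>32).sum()>9 else None,np.percentile(z,[2,98]).round())
E
```

```text
time_s: 26.43
tcp_pos: [516.6, 454.6, 163.5]
ee_rot: [0.002, 0.222, 0.975, 0.002]
contact_force: [1.5, 0.1, 0.3]
grip_width: 85.5
grip_force: 0.0
time_s: 27.1
tcp_pos: [428.5, 628.0, 159.0]
ee_rot: [-0.001, 0.219, 0.976, -0.0]
contact_force: [0.6, -0.6, -0.0]
grip_width: 85.3
grip_force: 0.0
die_big_center 0.64 (array([383.8, 271.1]), array([60.2, 55.1]), -77.7) [10. 40.]
die_small_center 0.77 (array([657.3, 131.2]), array([39.5, 39. ]), 29.8) [ 3. 41.]
die_small_center 0.56 (array([461.6, -74.3]), array([78. , 37.9]), -32.1) [ 5. 41.]
die_rect_center 0.78 (array([554. , 344.4]), array([64.9, 53.5]), -25.0) [ 7. 40.]
die_oblong_center 0.83 (array([461.5, -74.2]), array([78.4, 37.9]), -32.1) [ 5. 41.]
die_oblong_center 0.77 (array([ 829.4, -131.9]), array([77.4, 35. ]), 0.2) [-1. 34.]
die_oblong_center 0.6 (array([658.4, -11.4]), array([76.4, 33. ]), 85.4) [ 1. 35.]
die_big_center 0.88 (array([384.8, 269.8]), array([61.6, 59.9]), 86.3) [-1. 38.]
die_small_center 0.7 (array([658.2, 129.9]), array([40.6, 38.8]), 81.1) [ 8. 39.]
die_rect_center 0.82 (array([553.2, 341.4]), array([67.5, 48.6]), -25.0) [ 5. 39.]
die_oblong_center 0.85 (array([460.4, -75.4]), array([81.3, 33.7]), -31.7) [ 5. 39.]
die_oblong_center 0.76 (array([660.2, -11.8]), array([78.1, 33.1]), 89.9) [-0. 32.]
die_oblong_center 0.72 (array([ 831.4, -133.5]), array([77. , 34.9]), -0.7) [-1. 33.]
```

View pics/side9.png

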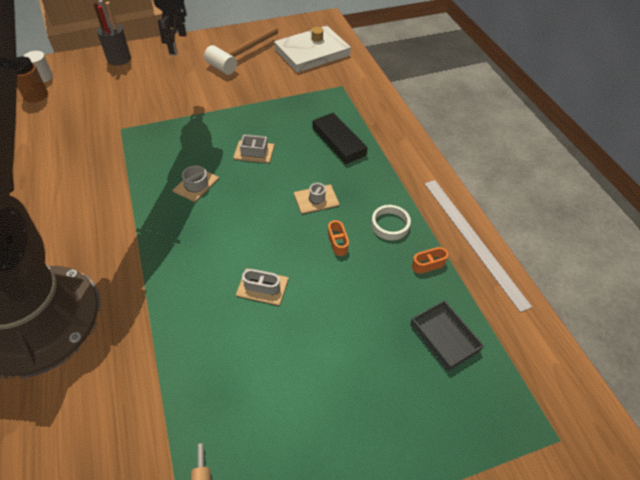

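All four dies stand centred and aligned on their pads, at (195,180), (253,147), (317,193) and (262,282), all within about 4 mm. The bystanders have not moved. I hand the job in.

```bash
python3 -c "
from bench import bot
print(bot.close_job())"
```

```text
the job is handed in; nothing more can be done
None
```

All four dies stand upright on their matching pads, each within about 4 mm of centre and turned to line up by the last camera check. The bystanders look unmoved, and the job was handed in at about 27 s; the close call returned no verdict.

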